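Charge the wax pan with the tipping bucket

TASK

Put the loose cream lump of wax that lies nearest you on the bench into the tipping bucket, with the lump already in it. Then push the bucket's lever past its catch and all the way over so that both lumps drop into the saucepan, and let go so that the empty bucket swings back and clicks home. Leave the saucepan, and the roll of tape and small paint tin near you, where they stand.

Things in the scene. Friction and masses are not known exactly. Their poses are not given: they have to be found in the camera images.
- tipper_stand: Fixed grey metal stand, 206 mm long, 170 wide, 162 high, carrying the tipping bucket between two upright cheeks (outer faces at y = -66 and 66 mm). Origin on the bench right below the bucket's hinge; +x is the way the bucket dumps (to the saucepan), +y left seen along +x, z up. Base, cheeks and rear bar with the roller catch reach from x = -176 to 30 mm.
- bucket_hinge (a point): Middle of the bucket's hinge axis, 145 mm above the bench; axes as the stand's, the hinge runs along y.
- bucket (a joint): Bucket angle: 0 = home, upright, held by a spring roller catch at its rear; grows as it tips to the stand's +x; stop at 2.05 rad. The catch lets go within the first 0.1 rad at 11 to 15 N pushed level on the handle; then a return spring and the bucket's weight resist with 2 to 9 N. Let go at any angle, it swings back by itself in about 1 s and snaps past the catch to 0.
- bucket_in (a point): Middle of the bucket's flat floor inside; turns with it. At home 97 mm above the bench and 80 mm behind (-x) the hinge, axes as the stand's. The open-topped metal bucket is 100 mm wide inside (y); floor x = -33 to 35 mm, rear wall to 70 mm above it, front a 44 degree slope up to the pouring lip, 12 mm beyond the hinge, 150 mm above the bench.
- bucket_handle (a point): Middle of the lever's round wooden handle, 18 mm thick, 52 mm of it free, lying along the stand's y on the right (-y), outside the cheek; turns with the bucket. 110 mm from the hinge axis, 108 mm right of the middle. At home the lever leans back 0.8 rad from upright (handle 222 mm above the bench), at the stop 1.25 rad forward (180 mm up). Push it from behind to +x.
- wax_large: Loose cream (of any wax on the bench, the lump nearest the robot), egg-shaped lump of wax 29 x 40 x 19 mm, long along its own y, lying flat on the bench; origin at the centre of its underside, z up. Grip it across its 29 mm width (its x axis).
- wax_small: Reddish-brown rounded lump of wax 31 x 31 x 22 mm that starts in the bucket; origin at the centre of its underside.
- saucepan: Loose aluminium saucepan, 82 mm high, about 160 mm across, with a level handle 150 mm long to the left; it stands in front of the tipping bucket, under its lip. Origin on the bench between pot and handle.
- saucepan_in (a point): Middle of the round face of hard set wax in the saucepan, 51 mm above the bench, 148 mm across; the rim rises 31 mm above it.
- tape_roll: Roll of masking tape (the one nearest the robot), 93 mm across, 24 mm high, flat on the bench; bystander. Origin at the centre of its underside.
- paint_tin: Small round paint tin, 58 mm across, 50 mm high; bystander. Origin at the centre of its underside.

How it is judged:
By the outcome, as a careful person would: the job done as asked, in the order asked, and still so for the second after the job is handed in, with the robot touching nothing.
It also fails if it takes over 67 s, if anything falls off the work surface, if the arm or the gripper's body presses on something with over 40 N, if the wrist force passes 120 N, or if a joint passes its speed limit or range.

ROBOT

A 6-joint arm with a two-finger parallel gripper is mounted at the origin on a cart in front of the work surface, level with it; the furniture and walls round the work are solid. World frame = base frame: x ahead of the robot, y to its left, z up, the work surface at z = 0. Lengths are in m, angles in rad, forces in N, time in s.
With the tool pointing down it reaches from about 0.15 to 0.775 m from the base axis. Payload 6.1 kg.
Tool frame: the origin (TCP) lies on the centre line of the jaws, within the pads' length; the fingertips stand robot.tcp_to_tips ahead of it and the grasp point (between the pads) lies 11 mm behind it (robot.tcp_to_tips is the distance from the TCP to the fingertips, in m); z points along the fingers, x is the direction in which the jaws open and shut, and the axes are right-handed (so a half turn about z gives the same grasp; the last joint's range is limited). The gripper opens to 85 mm and grips with 20 to 120 N. Pads are 22 mm wide; open, the fingers measure 114 mm over their backs; the gripper's body (76 mm by 85 mm) begins 54 mm behind the grasp point. The pads swing forward as they close: fully open they stand 13 mm farther back than shut.
Start: joints at [1.278, 0.126, -0.04, 1.405, 0, 1.571], TCP at [0.152, 0.503, 0.239] pointing down, gripper open.
Joint ranges: [-2.72, 2.72], [-0.95, 1.95], [-1.27, 1.35], [-1.78, 2.02], [-1.46, 1.47], [-3.14, 3.14]. Speed limits (rad/s): [2.39, 2.39, 3.01, 3.14, 3.14, 3.14].

INTERFACE

Orientations are given as a unit quaternion [x, y, z, w].
In Python, from rig import robot gives the robot as it stands.
- The arm moves only by the tool arm_command, never from a script. Its argument "steps" is a list of rows, each a list of 5 numbers: the shift along the tool's x, y, z in mm, then the turn about the tool's z in rad, then the opening, from 0 (shut) to 1 (fully open). In form: [[dx, dy, dz, turn, jaw], ...]. A call has 1 to 20 rows; each row shifts and turns the commanded pose from where the row before left it, along the tool's axes as they then stand; what a row does not reach is not made up. A row lasts 1/12 s, in which the tool goes at most 41.7 mm and 7.16 degrees, less where a joint would pass 70% of its speed; a pose out of reach is approached as far as the arm can. A call is refused whole if a number of a shift passes 41.7 or a number of a turn 0.125, either way. A call with a gripper value outside its range is refused whole. The fingers move at their own pace and stop on an object; "squeeze" is the grip in N (left out, the last holds). Time passes only in rows, so rows that do not move let the fingers close. It gives the time, the measured TCP pose, the force and the opening at its end, in the units of the state.
- robot.observe(): the state, without advancing time (a new reading comes with each control period).
- robot.get_image(name): name is "scene" or "top" or "wrist"; returns a dict with "pixels" (400x640x3 uint8, blue, green, red), "range_z" (400x640 float32, m along the optical axis (not along the pixel's ray), 0 where there is no reading), "K" (3x3 intrinsics, pixels), "rvec" (rotation vector, rad) and "tvec" (3), from world to camera coordinates, as OpenCV has them. Camera axes: x right, y down, z forward; pixel columns grow to the right and rows downward; lengths in m; the calibration is good to about 2 mm. A picture is of the moment at which its call begins.
- robot.finish_job(): hands the job in, once; it reports no verdict.
The state is a dict: "clock": time; "q": joint angles; "joint_velocities": joint speeds; "joint_torque": joint torques, N m; "eef_pos": TCP position; "ee_rot": TCP orientation; "contact_force": force on the tool from outside, world axes, zero at the start; "moment": the same for the moment, N m; "opening": opening from 0.0 (shut) to 1.0 (fully open).
Only numpy, scipy, OpenCV 4.12 (cv2) and the standard library are available. Lean on these libraries where they do the work, as an engineer would, in place of code of your own. Each camera call takes 0.05 s, during which the arm holds its last target. There are 200 camera calls.

## Working session

There is one attempt and no reset: what is moved stays moved. The work goes in short steps, Python scripts to look and compute and a tool call to move; the robot and the scene stay as the last step left them, time stands still between calls to the robot, and variables do not carry over. Pictures are saved under pics/ and viewed, about 8 in all and at most 12, crops included, and the job is handed in when it is done.

Besides the shell and the picture viewer there is one more tool, called as name(argument=value, ...) on one line, values as JSON. arm_command: Moves the arm, as the interface text tells. Its arguments: {"type":"object","properties":{"steps":{"type":"array"},"squeeze":{"type":"number"}},"required":["steps"]}

```bash
mkdir -p pics; ls; cat > h.py <<'E'
from rig import robot
import numpy as np, cv2
def cam(n):
    d=robot.get_image(n); R,_=cv2.Rodrigues(np.array(d["rvec"],float)); t=np.array(d["tvec"],float).ravel()
    z=d["range_z"]; v,u=np.mgrid[0:400,0:640]; K=np.array(d["K"])
    P=np.stack([(u-K[0,2])/K[0,0]*z,(v-K[1,2])/K[1,1]*z,z],-1)
    W=(P-t)@R; W[z==0]=np.nan
    return d,W
E
python3 - <<'E'
from h import *
print(robot.observe(), robot.tcp_to_tips)
for n in("top","scene"):
    d,W=cam(n); cv2.imwrite(f"pics/{n}0.png",d["pixels"]); np.savez(f"{n}0.npz",W=W,p=d["pixels"])
    print(n,d["K"],np.array(d["rvec"]).ravel(),np.array(d["tvec"]).ravel())
E
```

```text
pics
{'clock': 0.0, 'q': array([ 1.27799307e+00,  1.26376813e-01, -4.06252000e-02,  1.40535464e+00,
        1.39608159e-05,  1.57081159e+00]), 'joint_velocities': array([-0.00194764, -0.0001051 , -0.00078723,  0.0001065 , -0.00061413,
       -0.00122262]), 'joint_torque': array([ 6.42722807e-04, -4.35913646e+01,  3.52924418e+01,  1.71170494e-02,
        4.65074856e-05, -1.05216177e-06]), 'eef_pos': array([0.15142007, 0.50228929, 0.23852223]), 'ee_rot': array([ 8.02698927e-01,  5.96383957e-01, -6.30393369e-04,  4.59684179e-04]), 'contact_force': array([ 0.09761838,  0.30490815, -0.24606703]), 'moment': array([-0.00056016,  0.01483618,  0.02437867]), 'opening': 1.0034133724786034} 0.008
top [[373.41215981   0.         324.65205531]
 [  0.         373.41215981 198.38429976]
 [  0.           0.           1.        ]] [ 2.17856178 -2.14903761  0.08340979] [-0.02466878  0.53900709  1.076759  ]
scene [[376.0436173    0.         319.98266798]
 [  0.         376.0436173  200.47772278]
 [  0.           0.           1.        ]] [ 2.38391158 -0.54990615  0.21101274] [-0.4816316   0.25189609  1.08808485]
```

View pics/top0.png

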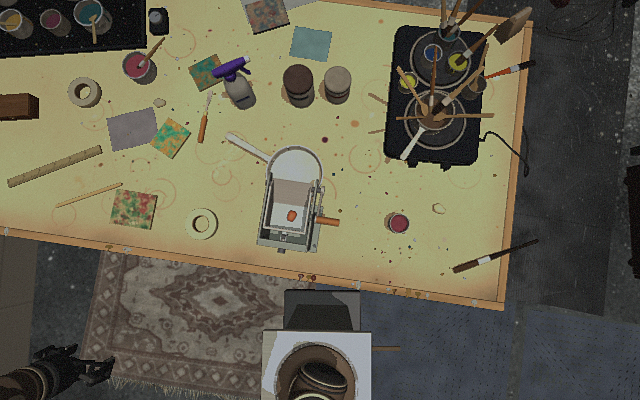

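View pics/scene0.png

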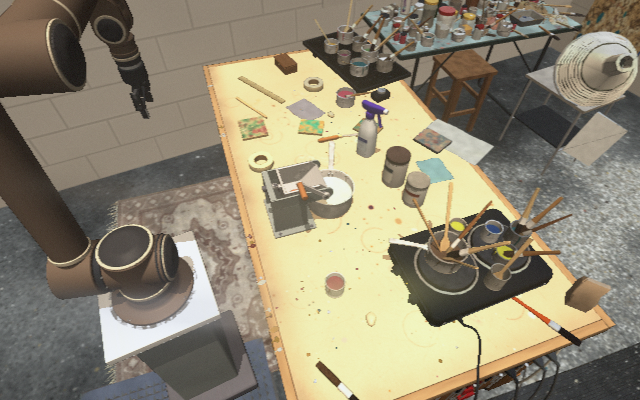

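The top view shows the stand at about (290,215) dumping upward to the pan at (295,165), with the handle at (327,221). The cream lump nearest the robot is at (438,208), the tin at (398,222) and the tape at (201,222). A second cream lump, farther away, is at (160,102). The scene view agrees, with the lump at (371,319).

```bash
python3 - <<'E'
from h import *
f=np.load("top0.npz");W=f["W"];p=f["p"]
for n,(u,v) in dict(tin=(398,222),tape=(201,211),lump=(438,208),lump2=(160,102),red=(291,215),handle=(330,222),pan=(295,165)).items(): print(n,W[v,u].round(3))
# lump mask by height
w=W[195:222,425:452]; z=w[...,2]; print((np.nan_to_num(z)*1000).astype(int)[4:24,4:24])
m=(z>.007)&(z<.04); c=w[m][:,:2].astype(np.float32); print(m.sum(),c.mean(0)); print(cv2.minAreaRect(c)); ev,V=np.linalg.eigh(np.cov(c.T));print(np.sqrt(ev)*4,V)
# stand: points above .03 in region
X,Y,Z=W[...,0],W[...,1],W[...,2]
for zmin,zmax,name in((.15,.166,'cheek top'),(.205,.235,'handle')):
    m=(Z>zmin)&(Z<zmax)&(np.abs(Y-W[222,290,1])<.25)&(np.abs(X-W[215,290,0])<.2)
    q=W[m][:,:2].astype(np.float32); print(name,m.sum(),q.mean(0),cv2.minAreaRect(q),q.min(0),q.max(0))
s=p[140:265,220:350]; cv2.imwrite("pics/crop.png",cv2.resize(np.hstack([s]),None,fx=4.6,fy=4.6,interpolation=cv2.INTER_CUBIC))
E
```

```text
tin [ 0.473 -0.232  0.03 ]
tape [0.497 0.349 0.023]
lump [ 0.516 -0.352  0.019]
lump2 [0.831 0.493 0.017]
red [0.484 0.071 0.117]
handle [ 0.463 -0.035  0.231]
pan [0.634 0.07  0.047]
[[ 1  2  3  1 -1 -1  1  2  0 -3  2  1  0  3  1  2  1 -1  1  2]
 [ 2  0  0  0  0  2 -2  1  6  1  0  0 -1  1  2  0 -1  2  0  1]
 [ 0  1 -1  1  1 -1  1  1  3  3  0  3 -1  2  5  0  4  2  3 -2]
 [-1  2  5 -1  0  0 -4  0  1 -1  1  0 -2  0  2  2  2 -3  4  0]
 [-1  0  2  1  0  0  0  2  1  0 -1  0  0  0  1  0 -1  0 -1  0]
 [ 1  0 -1  1  0  0 12 15 16 17 13 16  2  1  0  2 -2  1  0  2]
 [ 4 -1  0  3  7 11 14 18 16 19 22 14 13  1  3  1  0  1  2  0]
 [ 3  0  0 -1 11 10 11 17 18 16 18 18 19 12  0  1  0  2  3  2]
 [ 0 -3  3  0  9 12 17 17 17 19 20 18 16 11 14  1  0  0  0  2]
 [ 3  2  1  4  8 12 14 19 17 18  0 20 21 19 18 13 -4  2 -1  0]
 [ 1  1  0 -3 11 10 16 16 19 15 22 19 19 22 16 17  1 -1  1  1]
 [-2  5  0  2  0  9 16 15 19 17 21 17 18 18 20 17  9 -1  3  1]
 [ 1  0  1  1  2  6 14 14 17 16 20 21 19 16 16 16  0  4  0  0]
 [ 0 -2 -1  0  0  0  2 10 14 14 17 13 18 15 13 14 -2  0  2  0]
 [-1  2  2  0 -1  3  0  1  1  0  7
[... 251 characters left out ...]
1  1  0  6  0  3  0 -1  2  1]
 [ 1  1  2  1  2  1  3  0  1  0 -3 -1  0  0  0  2  3  3  2  0]]
98 [ 0.5147626  -0.35424635]
((0.5108622908592224, -0.3482363820075989), (0.056527942419052124, 0.0625324547290802), 38.3890495300293)
[0.03232825 0.04309966] [[-0.92019739  0.39145468]
 [ 0.39145468  0.92019739]]
cheek top 1038 [0.47006172 0.07981399] ((0.4837815761566162, 0.07067392766475677), (0.15665388107299805, 0.20109473168849945), 82.14427947998047) [ 0.38433686 -0.01772773] [0.59286076 0.15493281]
handle 209 [ 0.46846044 -0.02347224] ((0.4744507372379303, -0.027543004602193832), (0.05940611660480499, 0.038258980959653854), 79.75569152832031) [ 0.4541999  -0.05623161] [0.4980096  0.00383886]
```

View pics/crop.png

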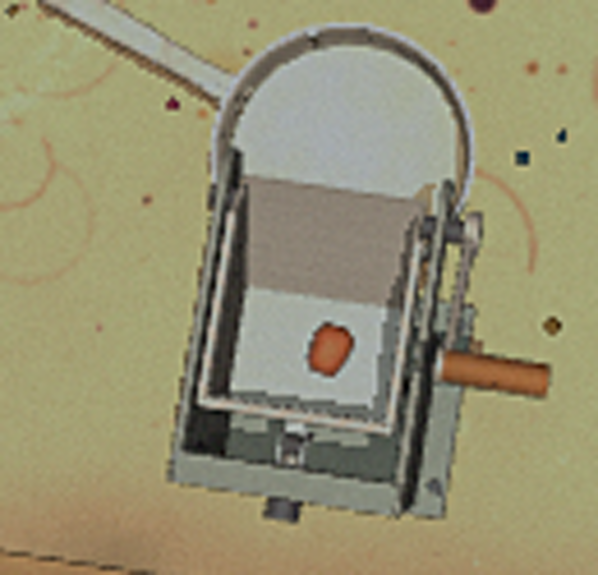

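The crop shows the bucket with the red lump at (330,348) and the handle at (495,373). The stand is turned about -9°. I'll refine its pose.

```bash
python3 - <<'E'
from h import *
f=np.load("top0.npz");W=f["W"];p=f["p"].astype(int)
X,Y,Z=W[...,0],W[...,1],W[...,2]; b,g,r=p[...,0],p[...,1],p[...,2]
near=(abs(X-.48)<.16)&(abs(Y-.06)<.16)
h=near&(r-b>70)&(Z>.21)&(Z<.25); q=W[h]; ev,V=np.linalg.eigh(np.cov(q[:,:2].T)); d=V[:,1]*np.sign(V[1,1])
yaw=np.arctan2(-d[0],d[1]); s=(q[:,:2]-q[:,:2].mean(0))@d
print("handle",h.sum(),q.mean(0),"ext",np.percentile(s,[1,99]),"yaw",np.degrees(yaw))
for name in("top0",):
  for yw in np.radians([-6,-7,-8,-9,-10]):
    x=np.array([np.cos(yw),np.sin(yw)]);y=np.array([-x[1],x[0]])
    m=near&(Z>.155)&(Z<.167)&(Y>.07); Q=W[m][:,:2]; a,bb=Q@x,Q@y
    # left cheek: outer points
    k=bb>np.percentile(bb,60); print(np.degrees(yw),"left band", np.percentile(bb,[2,50,98]).round(4), "slope",np.polyfit(a[k],bb[k],1)[0].round(3))
yw=yaw
R=np.array([[np.cos(yw),-np.sin(yw)],[np.sin(yw),np.cos(yw)]])
hc=q[:,:2].mean(0); H=hc-R@[-.0789,-.108]; print("hinge from handle",H)
L=(W[...,:2]-H)@R; 
def ext(m,n): 
    print(n,m.sum(),np.percentile(L[m],[1,50,99],axis=0).round(4).tolist())
ext(near&(abs(Z-.162)<.006)&(abs(L[...,1])<.085),"z162")
ext(near&(abs(Z-.097)<.004)&(abs(L[...,1])<.07),"floor")
ext(near&(r-b>80)&(Z>.1)&(Z<.13)&(abs(L[...,1])<.05),"red")
mm=near&(Z>.02)&(Z<.24)&(L[...,0]<.0); ext(mm,"all")
ext(near&(abs(Z-.051)<.005)&(L[...,0]>.02),"panwax")
E
```

```text
handle 127 [ 0.46612063 -0.028495    0.23009222] ext [-0.02613883  0.02701587] yaw -9.26919053271759
-6.000000000000001 left band [0.1159 0.177  0.1946] slope -0.013
-7.0 left band [0.1229 0.1858 0.2024] slope 0.004
-8.0 left band [0.1298 0.1942 0.2104] slope 0.016
-9.0 left band [0.1367 0.2011 0.2192] slope 0.025
-10.0 left band [0.1435 0.2081 0.2283] slope 0.031
hinge from handle [0.56138629 0.06538612]
z162 886 [[-0.1743, -0.0796], [-0.1331, -0.0011], [0.0128, 0.0668]]
floor 783 [[-0.1175, -0.0555], [-0.0818, 0.0077], [-0.0443, 0.0507]]
red 62 [[-0.0903, -0.017], [-0.0777, -0.0079], [-0.066, 0.001]]
all 3338 [[-0.1673, -0.1243], [-0.0769, -0.0016], [-0.0014, 0.0652]]
panwax 842 [[0.0246, -0.0599], [0.0516, 0.0064], [0.0833, 0.0828]]
```

arm_command(steps=[[-14,12,-3,0,1],[-28.6,23.8,-3,0,1],[-28.6,23.8,-3,0,1],[-28.6,23.8,0,0,1],[-28.6,23.8,0,0,1],[-28.6,23.8,0,0,1],[-28.6,23.8,0,0,1],[-28.6,23.8,0,0,1],[-28.6,23.8,0,0,1],[-28.6,23.8,0,0,1],[-28.6,23.8,0,0,1],[-28.6,23.8,0,0,1],[-28.6,23.8,0,0,1],[-28.6,23.8,0,0,1],[-28.6,23.8,0,0,1],[-28.6,23.8,0,0,1],[-28.6,23.8,0,0,1],[-28.6,23.8,0,0,1],[-28.6,23.8,0,0,1],[-28.6,23.8,0,0,1]])

```text
clock: 1.77
eef_pos: [0.4351, -0.167, 0.248]
ee_rot: [0.803, 0.596, -0.0, -0.0]
contact_force: [1.5, -0.1, 1.1]
opening: 1.004
```

arm_command(steps=[[-28.6,23.8,0,0,1],[-28.6,23.8,0,0,1],[-28.6,23.8,0,0,1],[-28.6,23.8,0,0,1],[-28.6,23.8,0,0,1],[-14,11.5,0,0,1],[0,0,0,0.12,1],[0,0,0,0.12,1],[0,0,0,0.12,1],[0,0,0,0.12,1],[0,0,0,0.12,1],[0,0,0,0.12,1],[0,0,0,0.12,1],[0,0,0,0.12,1],[0,0,0,0.12,1],[0,0,0,0.12,1],[0,0,0,0.12,1],[0,0,0,0.12,1],[0,0,0,0.12,1],[0,0,0,0.12,1]])

```text
clock: 3.43
eef_pos: [0.5146, -0.3529, 0.2477]
ee_rot: [0.979, -0.203, -0.001, -0.0]
contact_force: [0.4, -0.3, -0.0]
opening: 1.0
```

```bash
python3 - <<'E'
from h import *
o=robot.observe(); print(o["eef_pos"],o["ee_rot"],o["q"])
from scipy.spatial.transform import Rotation as Ro
R=Ro.from_quat(o["ee_rot"]).as_matrix(); print(R.round(3))
d,W=cam("wrist"); cv2.imwrite("pics/w1.png",d["pixels"])
Z=W[...,2]; m=(Z>.006)&(Z<.03)&(np.hypot(W[...,0]-.515,W[...,1]+.354)<.04)
c=W[m]; ev,V=np.linalg.eigh(np.cov(c[:,:2].T)); print(m.sum(),c.mean(0),np.sqrt(ev)*4,np.degrees(np.arctan2(V[1,0],V[0,0])),Z[m].max())
print(cv2.minAreaRect(c[:,:2].astype(np.float32)))
print("tool-frame delta mm",((np.r_[c.mean(0)[:2],.01]-o["eef_pos"])@R*1000).round(1), "tool x deg",np.degrees(np.arctan2(R[1,0],R[0,0])))
E
```

```text
[ 0.5145608  -0.35288116  0.24765128] [ 9.79273218e-01 -2.02542844e-01 -5.60620583e-04 -2.14833713e-04] [-6.01108663e-01  3.20840265e-01  2.23707470e-01  1.47486370e+00
 -3.74673377e-05  1.37759554e+00]
[[ 0.918 -0.397 -0.001]
 [-0.397 -0.918  0.001]
 [-0.001 -0.    -1.   ]]
697 [ 0.51480375 -0.35537304  0.01474869] [0.02769865 0.03779819] 148.3912173057826 0.020383247378870678
((0.5152413845062256, -0.35719162225723267), (0.0368359200656414, 0.029152650386095047), 78.73091888427734)
tool-frame delta mm [  1.5   2.2 237.6] tool x deg -23.371391977662086
```

View pics/w1.png

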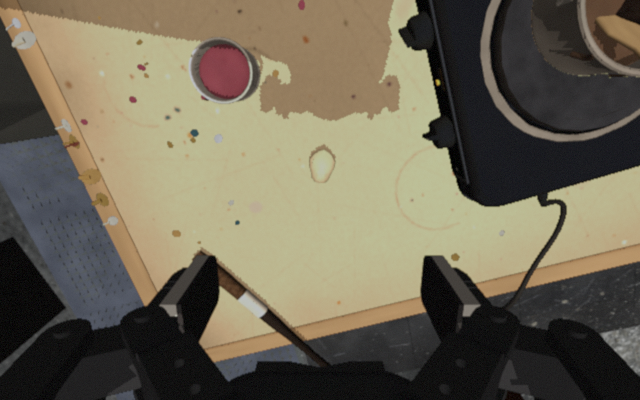

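The lump is at (321,163) between the jaws, with its long axis upright in the picture, so the orientation is right. The tin is clear at (222,70). Going down to grasp.

arm_command(steps=[[1.5,2,35,0,1],[0,0,35,0,1],[0,0,35,0,1],[0,0,35,0,0.8],[0,0,30,0,0.8],[0,0,25,0,0.8],[0,0,20,0,0.7],[0,0,14,0,0.7],[0,0,8,0,0.7],[0,0,0,0,0.7],[0,0,0,0,0.7]], squeeze=30)

```text
clock: 4.4
eef_pos: [0.5153, -0.3554, 0.0113]
ee_rot: [0.98, -0.199, -0.0, -0.0]
contact_force: [-0.1, 0.1, -0.4]
opening: 0.706
```

arm_command(steps=[[0,0,0,0,0.4],[0,0,0,0,0.2],[0,0,0,0,0],[0,0,0,0,0],[0,0,0,0,0],[0,0,0,0,0],[0,0,0,0,0],[0,0,0,0,0],[0,0,0,0,0],[0,0,0,0,0]])

```text
clock: 5.23
eef_pos: [0.5159, -0.3559, 0.0129]
ee_rot: [0.98, -0.2, 0.001, 0.0]
contact_force: [-1.9, 0.5, 5.6]
opening: 0.31
```

arm_command(steps=[[0,0,-10,0,0],[0,0,-25,0,0],[0,0,-35,0,0],[0,0,-40,0,0],[0,0,-40,0,0],[0,0,-40,0,0],[0,0,-40,0,0],[0,0,-30,0,0],[0,0,-10,-0.065,0],[0,0,0,-0.1,0],[0,0,0,-0.09,0],[0,0,0,0,0]])

```text
clock: 6.23
eef_pos: [0.5153, -0.3554, 0.2825]
ee_rot: [0.997, -0.072, 0.001, 0.0]
contact_force: [-0.3, -1.1, -0.6]
opening: 0.307
```

```bash
python3 - <<'E'
from h import *
from scipy.spatial.transform import Rotation as Ro
o=robot.observe(); R=Ro.from_quat(o["ee_rot"]).as_matrix()
d,W=cam("wrist"); cv2.imwrite("pics/w2.png",d["pixels"])
print(o["opening"],o["eef_pos"],np.degrees(np.arctan2(R[1,0],R[0,0])))
print("delta to above bucket",((np.r_[.488,.104,.28]-o["eef_pos"])@R*1000).round(1))
E
```

```text
0.30712683240222416 [ 0.51534069 -0.35543531  0.28246237] -8.290793159383727
delta to above bucket [ -93.3 -450.7    2.1]
```

View pics/w2.png

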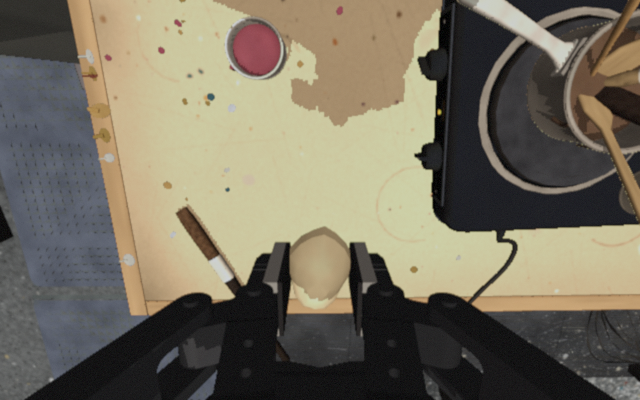

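The lump is held firmly between the pads at (318,268). Carrying it over to the bucket.

arm_command(steps=[[-3.6,-17,-5,0,0],[-7.2,-34.7,-10,0,0],[-7.2,-34.7,0,0,0],[-7.2,-34.7,0,0,0],[-7.2,-34.7,0,0,0],[-7.2,-34.7,0,0,0],[-7.2,-34.7,0,0,0],[-7.2,-34.7,0,0,0],[-7.2,-34.7,0,0,0],[-7.2,-34.7,0,0,0],[-7.2,-34.7,0,0,0],[-7.2,-34.7,0,0,0],[-7.2,-34.7,0,0,0],[-3.6,-17,0,0,0],[0,0,0,0,0],[0,0,0,0,0]])

```text
clock: 7.62
eef_pos: [0.488, 0.1048, 0.2965]
ee_rot: [0.997, -0.073, -0.0, 0.0]
contact_force: [0.7, 0.6, -0.6]
opening: 0.308
```

```bash
python3 - <<'E'
from h import *
from scipy.spatial.transform import Rotation as Ro
o=robot.observe(); R=Ro.from_quat(o["ee_rot"]).as_matrix()
print(o["opening"],"delta to release",((np.r_[.488,.104,.119]-o["eef_pos"])@R*1000).round(1))
d,W=cam("wrist"); cv2.imwrite("pics/w3.png",d["pixels"])
E
```

```text
0.30776263436537954 delta to release [1.000e-01 7.000e-01 1.775e+02]
```

View pics/w3.png

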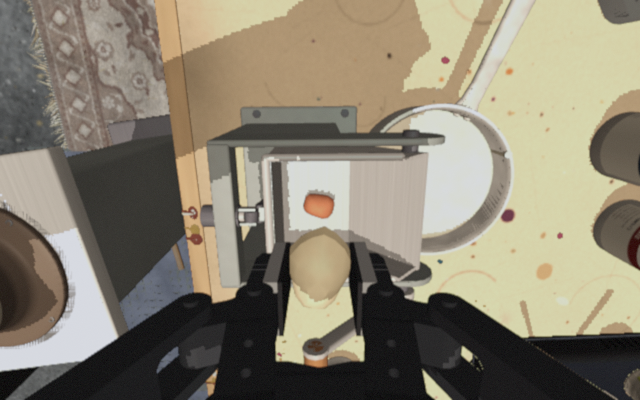

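The picture shows the lump at (320,265) and the bucket floor at (320,190), with the red lump at (318,206). I'll check for parallax by projecting the release point.

```bash
python3 - <<'E'
from h import *
d,W=cam("wrist")
pr=lambda p: cv2.projectPoints(np.array(p,float).reshape(-1,1,3),d["rvec"],d["tvec"],d["K"],None)[0].reshape(-1,2).round()
print(pr([[.488,.104,.097],[.488,.104,.117],[.488,.104,.29]]), W[206,318],W[170,320],W[190,300])
m=(abs(W[...,2]-.097)<.005)&(abs(W[...,0]-.48)<.06)&(abs(W[...,1]-.08)<.08); print(np.percentile(W[m],[1,99],axis=0))
E
```

```text
[[320. 169.]
 [320. 174.]
 [320. 262.]] [0.48198294 0.07385617 0.11863912] [0.48828318 0.10339248 0.0967956 ] [0.46533758 0.08580579 0.0959881 ]
[[0.4418723  0.02846378 0.09456584]
 [0.52025617 0.14663358 0.1016138 ]]
```

Release point confirmed: it projects to (320,169), on free floor beside the red lump. Going down and releasing.

arm_command(steps=[[0,0,15,0,0],[0,0,30,0,0],[0,0,30,0,0],[0,0,25,0,0],[0,0,25,0,0],[0,0,20,0,0],[0,0,15,0,0],[0,0,10,0,0],[0,0,5,0,0],[0,0,0,0,0],[0,0,0,0,0]])

```text
clock: 8.63
eef_pos: [0.493, 0.103, 0.1263]
ee_rot: [0.997, -0.075, 0.005, -0.001]
contact_force: [5.7, -0.4, 18.9]
opening: 0.307
```

arm_command(steps=[[0,0,0,0,0.33],[0,0,0,0,0.36],[0,0,0,0,0.4],[0,0,0,0,0.43],[0,0,0,0,0.43],[0,0,-15,0,0.43],[0,0,-30,0,0.43],[0,0,-35,0,0.43],[0,0,-35,0,0.43],[0,0,-35,0,0.43],[0,0,-30,0,0.2],[0,0,-15,0,0],[0,0,0,0,0],[0,0,0,0,0],[0,0,0,0,0],[0,0,0,0,0]])

```text
clock: 9.97
eef_pos: [0.4882, 0.1033, 0.3148]
ee_rot: [0.997, -0.074, -0.001, 0.0]
contact_force: [-0.2, 0.0, -0.0]
opening: -0.0
```

```bash
python3 - <<'E'
from h import *
from scipy.spatial.transform import Rotation as Ro
o=robot.observe(); R=Ro.from_quat(o["ee_rot"]).as_matrix()
d,W=cam("wrist"); cv2.imwrite("pics/w4.png",d["pixels"])
yw=np.radians(-8.5);x=np.array([np.cos(yw),np.sin(yw)]);y=np.array([-x[1],x[0]]);H=np.array([.5614,.0654])
print(o["eef_pos"])
for lx,ly,z in((-.150,-.121,.29),(-.150,-.121,.205),(-.079-.03,-.121,.205),(.104-.02,-.121,.165)):
    P=np.r_[H+lx*x+ly*y,z]; print(P.round(4),((P-o["eef_pos"])@R*1000).round(1))
E
```

```text
[0.48823255 0.10329288 0.314783  ]
[ 0.3952 -0.0321  0.29  ] [-72.  147.6  25.1]
[ 0.3952 -0.0321  0.205 ] [-71.9 147.5 110.1]
[ 0.4357 -0.0382  0.205 ] [-30.9 147.5 110. ]
[ 0.6266 -0.0667  0.165 ] [162.2 147.6 149.5]
```

View pics/w4.png

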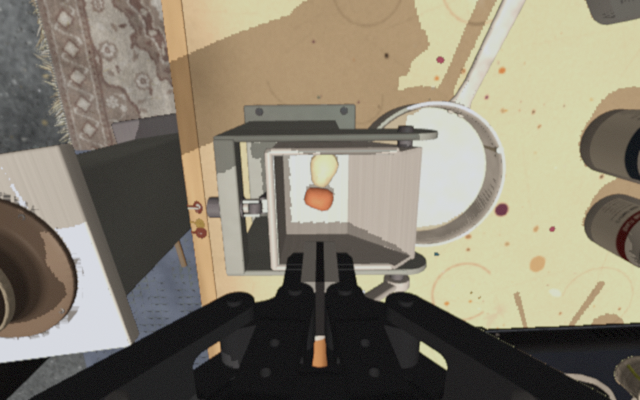

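Both lumps are in the bucket, cream at (324,168) and red at (318,198), and the bucket is still home. Next I go behind the handle with the jaws shut.

arm_command(steps=[[-9,15,2,0,0],[-15,30,5,0,0],[-16,34,5,0,0],[-16,34,5,0,0],[-16,34.5,8,0,0],[0,0,20,0,0],[0,0,30,0,0],[0,0,25,0,0],[0,0,10,0,0],[0,0,0,0,0],[0,0,0,0,0]])

```text
clock: 10.93
eef_pos: [0.3956, -0.0314, 0.2063]
ee_rot: [0.997, -0.073, -0.001, 0.0]
contact_force: [0.5, 0.5, 0.1]
opening: -0.003
```

arm_command(steps=[[12,0,0,0,0],[12,0,0,0,0],[8,0,0,0,0],[5,0,0,0,0],[4,0,0,0,0],[4,0,0,0,0],[0,0,0,0,0]])

```text
clock: 11.52
eef_pos: [0.4407, -0.0382, 0.2062]
ee_rot: [0.997, -0.073, -0.0, -0.0]
contact_force: [0.1, 0.7, 0.3]
opening: 0.0
```

arm_command(steps=[[4,0,0,0,0],[4,0,0,0,0],[4,0,-1,0,0],[4,0,-2,0,0],[4,0,-2,0,0]])

```text
clock: 11.93
eef_pos: [0.4506, -0.04, 0.2131]
ee_rot: [0.997, -0.073, -0.008, -0.0]
contact_force: [-35.6, 2.4, 29.6]
opening: 0.001
```

arm_command(steps=[[5,0,-3,0,0],[6,0,-4,0,0],[7,0,-4,0,0]])

```text
clock: 12.18
eef_pos: [0.4754, -0.0435, 0.2235]
ee_rot: [0.997, -0.073, -0.001, 0.0]
contact_force: [-9.5, 0.2, 8.4]
opening: -0.002
```

The catch has let go (force fell from about 46 N to about 13 N). Following the arc.

arm_command(steps=[[8,0,-4,0,0],[8,0,-3,0,0],[8,0,-2,0,0],[8,0,-1,0,0],[7,0,-1,0,0],[7,0,0,0,0],[8,0,0,0,0],[8,0,1,0,0],[7,0,1,0,0],[7,0,2,0,0]])

```text
clock: 13.02
eef_pos: [0.5536, -0.0549, 0.2293]
ee_rot: [0.997, -0.073, 0.0, -0.0]
contact_force: [-2.9, 1.0, 2.3]
opening: 0.0
```

arm_command(steps=[[8,0,2,0,0],[8,0,3,0,0],[7,0,4,0,0],[7,0,5,0,0],[6,0,5,0,0],[6,0,5,0,0]])

```text
clock: 13.52
eef_pos: [0.5953, -0.0612, 0.2045]
ee_rot: [0.997, -0.073, -0.0, 0.0]
contact_force: [-3.0, 0.2, 1.5]
opening: 0.005
```

arm_command(steps=[[5,0,6,0,0],[5,0,6,0,0],[5,0,7,0,0],[4,0,8,0,0],[3,0,8,0,0],[2,0,5,0,0],[0,0,0,0,0]])

```text
clock: 14.1
eef_pos: [0.6188, -0.0646, 0.1639]
ee_rot: [0.997, -0.073, -0.0, 0.0]
contact_force: [-0.2, -0.2, 1.6]
opening: -0.006
```

```bash
python3 - <<'E'
from h import *
from scipy.spatial.transform import Rotation as Ro
o=robot.observe(); print(o["eef_pos"],o["contact_force"])
a=cam("top")[0]["pixels"][110:270,210:370]; b=cam("scene")[0]["pixels"][130:250,230:390]
cv2.imwrite("pics/tip.png",np.hstack([cv2.resize(a,(400,400)),cv2.resize(b,(400,400))]))
E
```

```text
[ 0.61884751 -0.06459399  0.16385288] [-0.20212299 -0.2294412   1.61460992]
```

View pics/tip.png

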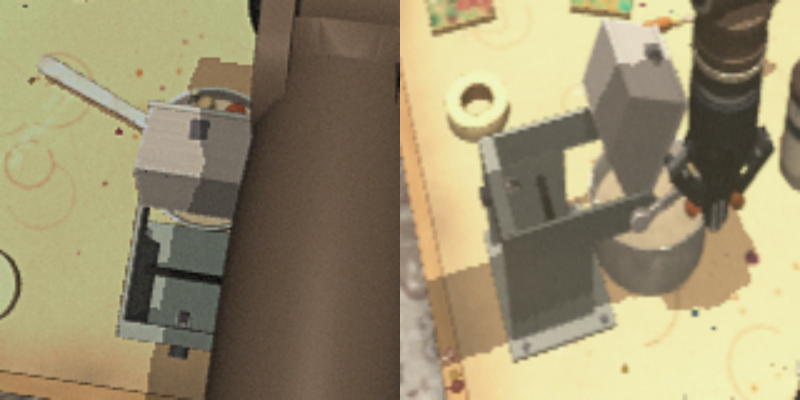

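The bucket is tipped well over and both lumps are in the pan, cream at (207,100) and red at (236,107). I'll push on to the stop.

arm_command(steps=[[2,0,3,0,0],[2,0,3,0,0],[2,0,3,0,0],[0,0,0,0,0]])

```text
clock: 14.53
eef_pos: [0.6227, -0.0651, 0.1555]
ee_rot: [0.997, -0.073, -0.002, -0.0]
contact_force: [-8.1, 1.4, 2.8]
opening: -0.002
```

arm_command(steps=[[2,0,2,0,0],[2,0,1,0,0],[0,0,0,0,0]])

```text
clock: 14.78
eef_pos: [0.6235, -0.0651, 0.1542]
ee_rot: [0.997, -0.073, -0.004, -0.0]
contact_force: [-24.1, 3.3, 15.6]
opening: -0.004
```

It's at the stop: force rises with no motion. Hold briefly, then slide off to the right.

arm_command(steps=[[0,0,0,0,0],[0,0,0,0,0],[-4,0,0,0,0],[0,41.5,0,0,0],[0,41.5,0,0,0],[0,41.5,0,0,0],[0,35,-20,0,0],[0,10,-35,0,0],[0,0,-30,0,0],[0,0,-10,0,0],[0,0,0,0,0],[0,0,0,0,0],[0,0,0,0,0],[0,0,0,0,0],[0,0,0,0,0],[0,0,0,0,0],[0,0,0,0,0],[0,0,0,0,0],[0,0,0,0,0],[0,0,0,0,0]])

```text
clock: 16.45
eef_pos: [0.5996, -0.233, 0.2483]
ee_rot: [0.997, -0.073, 0.0, -0.0]
contact_force: [-0.3, -0.1, 0.2]
opening: 0.003
```

```bash
python3 - <<'E'
from h import *
o=robot.observe(); print(o["clock"],o["eef_pos"],o["contact_force"])
d,W=cam("top"); a=d["pixels"]; b=cam("scene")[0]["pixels"][130:250,230:390]
p=a.astype(int); h=(p[...,2]-p[...,0]>70)&(W[...,2]>.17)&(W[...,2]<.28)&(abs(W[...,0]-.5)<.17)&(abs(W[...,1])<.1); print("handle",h.sum(),np.nanmean(W[h],0))
for n,(u,v) in dict(tin=(398,222),tape=(201,211)).items(): print(n,W[v,u].round(3))
w0=np.load("top0.npz")["p"]; print("diff near tape",np.abs(a[200:245,180:222].astype(int)-w0[200:245,180:222]).mean(),"pan handle",np.abs(a[125:160,222:262].astype(int)-w0[125:160,222:262]).mean(),"tin",np.abs(a[208:238,383:413].astype(int)-w0[208:238,383:413]).mean())
cv2.imwrite("pics/end.png",np.hstack([cv2.resize(a[110:270,190:350],(400,400)),cv2.resize(b,(400,400))]))
E
```

```text
16.45 [ 0.59955501 -0.23304435  0.24830017] [-0.26261764 -0.07006448  0.16792125]
handle 69 [ 0.46752818 -0.0195194   0.23012707]
tin [ 0.45  -0.118  0.673]
tape [0.497 0.347 0.028]
diff near tape 19.200176366843035 pan handle 19.740714285714287 tin 46.77962962962963
```

View pics/end.png

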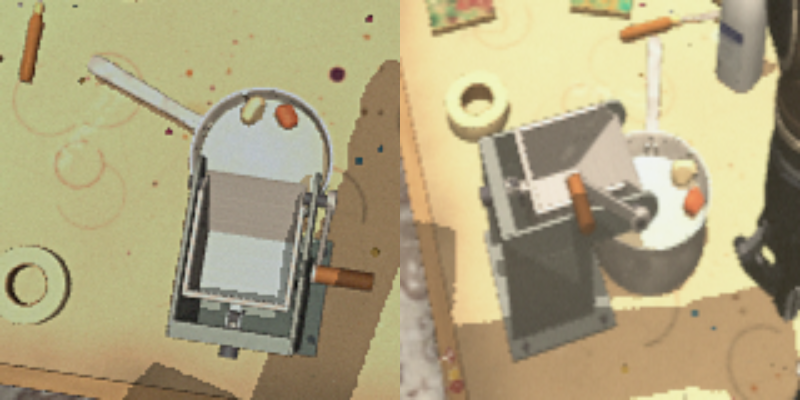

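```bash
python3 -c "
from rig import robot
print(robot.finish_job())"
```

```text
the job is handed in; nothing more can be done
None
```

The job is done and handed in at about 16.5 s on the robot's clock, of the 67 s allowed. I put the near cream lump in the bucket beside the red one. I then pushed the lever past its catch to the stop, held it briefly and slid off sideways.

**Last checks:**
- **Lumps:** both lie in the saucepan and the bucket is empty.
- **Bucket:** it swung home. The handle is back at the same height, 0.230 m at its top, and within 1.5 mm in x.
- **Robot:** the gripper was clear, with about 0 N on it.
- **Bystanders:** the tape roll measures within 2 mm in plan of where it was, and the saucepan looks unmoved.

**Failed or weaker checks:**
- **Paint tin:** the arm hid it from the top camera at the end, so I couldn't re-measure it. The arm never came near it.
- **Image differences:** comparing before and after gave about 19 grey levels around both the tape and the pan handle. I put that down to camera noise and shadow but didn't confirm it.
- **Handle position:** it read 9 mm off in y at the end, with about half as many pixels found as before. I put that down to shadow on part of it.
- **Forces:** the fingers met about 19 N while setting the lump down. At the catch they read 36 N level and 30 N up, higher than the 11 to 15 N stated.

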